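# Clamp a blank in the dowelling jig to the first slip of its clutch

### The job

Load the beech block lengthwise into the dowelling jig: slide it between the rails, under the clamp bridge, gently up against the end plate until it is fully home, and leave it there. Then tighten the jig's knurled clamp knob clockwise until its drag clutch first slips, and stop at once: it must not slip on by more than a tenth of a turn. Leave the clamp tight, let go, and leave the other tools where they lie.

Things in the scene. Friction and masses are not known exactly. Their poses are not given: they have to be found in the camera images.
- jig: Aluminium dowelling jig, screwed to the bench, never moves. Base plate 124 mm (x) by 232 mm (y, from -112 to +120), 12 mm thick. Origin: its underside, on the channel's middle line; x across the channel, y along it towards the end plate, z up. The open base plate before the channel (y below 0) is where a block is set down.
- mouth (a point): Start of the parallel channel: middle line, on the base plate, at y = 10 mm of the jig; axes as the jig. From here two steel rails run to the end plate, 85 mm farther in y: 43 mm apart, 13 mm thick, 22 mm high. Their ends flare outwards over the 12 mm before this point, to about 54 mm apart.
- bridge_top (a point): Middle of the top of the dark steel bridge over the channel, on the clamp screw's axis: y = 50 mm, z = 98 mm of the jig; axes as the jig. Crossbar 106 mm (x) by 28 mm (y) by 16 mm; posts at x = +-38 to +-52 mm, outside the rails. Under it a round steel foot, 26 mm across, hangs 1.7 to 7.3 mm above a block lying in the jig.
- clutch (a point): Middle of the dark collar, 25 mm across, under the knob: the drag clutch, between knob and screw. Free turning takes 0.17 N m. Once the foot bears, torque climbs over some 0.5 rad to 0.32 N m; there the clutch slips smoothly, screw and collar stand still, torque stays level. A wind-up spring (2 N m/rad) gives the knob some give; at rest the torque reads 0.03 to 0.1 lower. The thread holds when let go.
- end_plate: Upright aluminium plate, 84 mm wide, 60 mm high, closing the far end of the channel, with two drill bushes on its outer side. Origin: on its inner face, middle of its lower edge, at x = 0, y = 95 mm, z = 12 mm of the jig; axes as the jig.
- blank: Plain beech block, 40 mm (its x) by 150 mm (its y) by 45 mm high, 0.15 to 0.3 kg, lying flat on the bench; both ends alike. Origin: centre of its underside. Home in the jig its origin is at x = 0 (+-1.5 mm), y = 20 mm, z = 12 mm of the jig, its length along the jig's y.
- knob (a point): The clamp knob: round knurled aluminium cap, 36 mm across, 27 mm high, above the bridge, axis upright. This point: on its axis, 13.5 mm below its top, 133 mm above the bench; axes as the jig (they do not turn with the knob). It turns in place (it does not sink). Clockwise seen from above it drives the foot down 2.2 mm per radian (14 mm a turn); anticlockwise raises it.
- pliers: Bystander: combination pliers with black handles, 185 mm long, loose, origin at the centre of the underside.
- spanner: Bystander: combination spanner, 181 mm long, 9 mm thick, loose, origin at the centre of the underside.
- hexkeys: Bystander: folding hex-key set, 121 mm long, loose, origin at the centre of the underside.
- screwdriver: Bystander: screwdriver with a thick handle, 180 mm long, loose, origin at the centre of the underside.

How it is judged:
On the way, in this order (a step that is already met when the one before it is completed fails the run):
1. the block is home in the channel, touching the end plate (gap under 2 mm), with the clamp not yet on it (y of blank in the frame of jig above 0.018 m and x of blank in the frame of jig between -0.004 and 0.004 m and z of blank in the frame of jig below 0.0145 m and angle between blank's own z axis and vertical below 0.05 rad and contact force between foot_c0 and blank below 2 N), for 0.2 s.
2. the clamp is tightened to its clutch: the foot presses on the block with over 55 N (y of blank in the frame of jig above 0.018 m and x of blank in the frame of jig between -0.004 and 0.004 m and z of blank in the frame of jig below 0.0145 m and angle between blank's own z axis and vertical below 0.05 rad and contact force between foot_c0 and blank above 55 N), for 0.2 s.
At the end, for the whole second after the job is handed in: The block lies flat and still in the channel within 2 mm of the end plate, the clamp foot holds it with over 55 N (the clutch slips at about 70 N), and the clutch has slipped by less than a tenth of a turn (all of step 2 and horizontal distance between friction_disc_c1 and screw_c1 below 0.008 m and linear speed of blank below 0.01 m/s); the robot touches nothing.
It fails at once if the clutch slips by more than a tenth of a turn (horizontal distance between friction_disc_c1 and screw_c1 above 0.008 m).
It fails at once if the block is driven against the end plate with over 45 N (contact force between blank and end_plate above 45 N).
It fails at once if a bystanding tool is shifted by more than 30 mm (distance of any of pliers, spanner, hexkeys, screwdriver from where it was at the start of the episode above 0.03 m).
It also fails if it takes over 72 s, if anything falls off the work surface, if the arm or the gripper's body presses on something with over 40 N, if the wrist force passes 120 N, or if a joint passes its speed limit or range.

### The arm

A 7-joint arm with a two-finger parallel gripper is mounted at the origin on a cart in front of the work surface, level with it; the furniture and walls round the work are solid. World frame = base frame: x ahead of the robot, y to its left, z up, the work surface at z = 0. Lengths are in m, angles in rad, forces in N, time in s.
With the tool pointing down it reaches from about 0.4 to 0.85 m from the base axis. Payload 4.5 kg.
Tool frame: the origin (TCP) lies midway between the tips of the shut fingers; the grasp point (between the pads) lies 19 mm behind it; z points along the fingers, y is the line along which they close (so a half turn about z gives the same grasp; the last joint's range is limited). The gripper opens to 88 mm and grips with 3 to 60 N. Pads are 18 mm wide; open, the fingers measure 123 mm over their backs; the gripper's body (75 mm by 187 mm) begins 45 mm behind the grasp point.
Start: joints at [-1.297, 0.689, -0.195, 1.565, 0.157, 0.902, -0.215], TCP at [0.148, 0.607, 0.212] pointing down, gripper open.
Joint ranges: [-3.01, 3.01], [-0.46, 2.08], [-1.47, 1.51], [0.13, 2.56], [-1, 4.14], [0.04, 2.09], [-2.66, 2.66]. Speed limits (rad/s): [2.57, 2.57, 3.14, 3.14, 3.14, 3.14, 3.14].

### API

Orientations are given as a unit quaternion [x, y, z, w].
In Python, from plant import r gives the robot as it stands.
- The arm moves only by the tool carry_out, never from a script. Its argument "plan" is a list of rows, each an object with "rot": the turn, a rotation vector about the tool's x, y, z in rad, a list of three; "xyz": the shift along the tool's x, y, z in m, a list of three; "grip": the closure in counts, from 0 (fully open) to 255 (shut). In form: [{"rot": [wx, wy, wz], "xyz": [dx, dy, dz], "grip": grip}, ...]. A call has 1 to 8 rows; each row is the pose to reach, as a shift and turn from the pose commanded when the call began, along the tool's axes at that moment; what a row does not reach only later rows make up. A row lasts 1/12 s, in which the tool goes at most 41.7 mm and 7.16 degrees, less where a joint would pass 70% of its speed; a pose out of reach is approached as far as the arm can. A call with a gripper value outside its range is refused whole. The fingers move at their own pace and stop on an object; "squeeze" is the grip in N (left out, the last holds). Time passes only in rows, so rows that repeat a pose let the fingers close. It gives the time, the measured TCP pose, the force, the opening and the grip force at its end, in the units of the state.
- r.get_state(): the state, without advancing time (a new reading comes with each control period).
- r.snapshot(name): name is "scene" or "top" or "wrist"; returns the picture (480x640x3 uint8, red, green, blue); there is no depth.
- r.camera_params(name): a dict with "fx", "fy", "cx", "cy" (pixels), "position" and "attitude" of the camera in the world; the wrist camera has in their place "hand_eye" (4x4, takes a point from camera to tool coordinates, whose origin is the TCP and whose axes are the flange's). Camera axes: x right, y down, z forward; pixel columns grow to the right and rows downward; lengths in m; the calibration is good to about 2 mm. A picture is of the moment at which its call begins: read the wrist's pose just before it. camera_params takes no time and is no camera call.
- r.finish_job(): hands the job in; it is judged then, once.
The state is a dict: "clock": time; "q": joint angles; "qd": joint speeds; "joint_torque": joint torques, N m; "tool_pos": TCP position; "eef_rot": TCP orientation; "contact_force": force on the tool from outside, world axes, zero at the start; "moment": the same for the moment, N m; "opening": opening from 0.0 (shut) to 1.0 (fully open); "finger_force": force on a finger pad.
Only numpy, scipy, OpenCV 4.12 (cv2) and the standard library are available. Lean on these libraries where they do the work, as an engineer would, in place of code of your own. Each camera call takes 0.05 s, during which the arm holds its last target. There are 200 camera calls.

## Working session

There is one attempt and no reset: what is moved stays moved. The work goes in short steps, Python scripts to look and compute and a tool call to move; the robot and the scene stay as the last step left them, time stands still between calls to the robot, and variables do not carry over. Pictures are saved under pics/ and viewed, at most 10 in all, crops included, and the job is handed in when it is done.

Besides the shell and the picture viewer there is one more tool, called after "Request:" by a JSON object that holds its "api" and its "payload". carry_out: Moves the arm, as the interface text tells. Its arguments: {"type":"object","properties":{"plan":{"type":"array"},"squeeze":{"type":"number"}},"required":["plan"]}

```bash
mkdir -p pics; ls; python3 - <<'E'
from plant import r
import cv2
s=r.get_state(); print({k:s[k] for k in ['clock','tool_pos','eef_rot','opening','contact_force']})
for n in ['scene','top']:
    cv2.imwrite(f'pics/{n}0.png',r.snapshot(n)[:,:,::-1]); print(n,r.camera_params(n))
print(r.camera_params('wrist'))
E
```

```text
pics
{'clock': 0.0, 'tool_pos': array([0.14837158, 0.60642999, 0.21099813]), 'eef_rot': array([ 1.19589608e-01,  9.92822977e-01, -9.28046758e-04, -1.23227114e-05]), 'opening': 0.9993945289523412, 'contact_force': array([0.8191932 , 0.28984005, 0.8376861 ])}
scene {'fx': 476.51377827152453, 'fy': 476.51377827152453, 'cx': 320.54936540773576, 'cy': 234.87671229390077, 'position': array([ 0.0362046 , -0.97488324,  0.64166671]), 'attitude': array([ 0.82135122, -0.19847824,  0.12248832, -0.52056236])}
top {'fx': 567.0794743840852, 'fy': 567.0794743840852, 'cx': 311.87726239903446, 'cy': 248.41041624462213, 'position': array([0.4141485 , 0.00702253, 1.26486038]), 'attitude': array([-0.70486798,  0.70731881, -0.03018272,  0.04416142])}
{'fx': 332.4906003468287, 'fy': 332.4906003468287, 'cx': 324.31465074201844, 'cy': 242.0160184531045, 'hand_eye': array([[ 1.07200603e-03, -9.65503503e-01, -2.60387859e-01,
         6.61509677e-02],
       [ 9.99999313e-01,  1.15855274e-03, -1.78892470e-04,
        -7.09143065e-04],
       [ 4.74394372e-04, -2.60387488e-01,  9.65504081e-01,
        -1.73297574e-01],
       [ 0.00000000e+00,  0.00000000e+00,  0.00000000e+00,
         1.00000000e+00]])}
```

View pics/scene0.png

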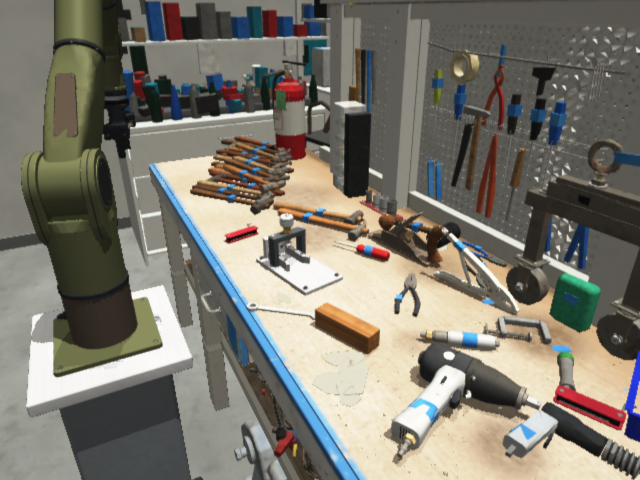

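View pics/top0.png

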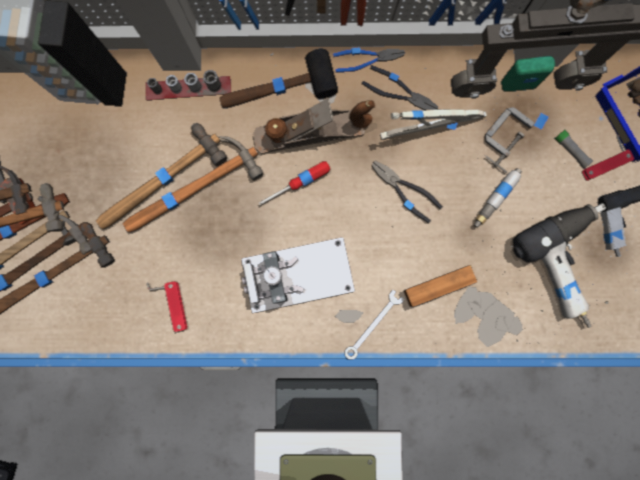

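The scene view shows the jig near (300,265) and the block at (347,327), with the spanner close to the block's left end. In the top view the jig plate spans about (243–353, 238–312), the knob is at (272,276) and the block runs (405–476, 266–306). The jig's end plate is to the left (+y).

```bash
cat > h.py <<'E'
import numpy as np, cv2
from scipy.spatial.transform import Rotation as R
from plant import r
def cam(n,s=None):
    p=r.camera_params(n); K=(p['fx'],p['fy'],p['cx'],p['cy'])
    if n=='wrist':
        T=np.eye(4);T[:3,:3]=R.from_quat(s['eef_rot']).as_matrix();T[:3,3]=s['tool_pos']
        T=T@p['hand_eye']; return K,T[:3,:3],T[:3,3]
    return K,R.from_quat(p['attitude']).as_matrix(),np.array(p['position'])
def ray(c,uv,z):
    (fx,fy,cx,cy),A,o=c; uv=np.atleast_2d(np.array(uv,float))
    d=np.c_[(uv[:,0]-cx)/fx,(uv[:,1]-cy)/fy,np.ones(len(uv))]@A.T
    return o+d*((z-o[2])/d[:,2])[:,None]
def proj(c,X):
    (fx,fy,cx,cy),A,o=c; p=(np.atleast_2d(X)-o)@A
    return np.c_[fx*p[:,0]/p[:,2]+cx,fy*p[:,1]/p[:,2]+cy]
def rect(m):
    n,l,st,_=cv2.connectedComponentsWithStats(m.astype(np.uint8)); i=1+st[1:,4].argmax()
    cs,_=cv2.findContours((l==i).astype(np.uint8),cv2.RETR_EXTERNAL,cv2.CHAIN_APPROX_NONE)
    return st[i],cv2.boxPoints(cv2.minAreaRect(max(cs,key=len)))
E
python3 - <<'E'
from h import *
im=cv2.imread('pics/top0.png');c=cam('top')
hsv=cv2.cvtColor(im,cv2.COLOR_BGR2HSV)
sub=np.zeros(im.shape[:2],bool);sub[255:315,398:485]=1
print(hsv[286,440],hsv[286,330],hsv[320,450],hsv[303,420])
m=sub&(hsv[:,:,1]>115)
st,b=rect(m);print(st,b);P=ray(c,b,.045);print(P.round(4),P.mean(0))
print(np.linalg.norm(P-np.roll(P,1,0),axis=1))
sub[:]=0;sub[230:320,235:362]=1
m=sub&(hsv[:,:,1]<35)&(hsv[:,:,2]>170)
st,b=rect(m);print(st,b);P=ray(c,b,.012);print(P.round(4),P.mean(0))
print(np.linalg.norm(P-np.roll(P,1,0),axis=1))
cv2.imwrite('pics/c1.png',cv2.resize(im[225:365,235:485],None,fx=3.2,fy=3.2,interpolation=cv2.INTER_CUBIC))
E
```

```text
[ 14 142 203] [110  10 231] [ 15  52 200] [ 13 133 148]
[ 405  266   71   40 1280] [[403.9689  290.14264]
 [469.68857 264.42627]
 [476.4017  281.58203]
 [410.68204 307.2984 ]]
[[ 0.4523 -0.1659  0.045 ]
 [ 0.5069 -0.3075  0.045 ]
 [ 0.4701 -0.3206  0.045 ]
 [ 0.4158 -0.1794  0.045 ]] [ 0.46126952 -0.24335179  0.045     ]
[0.03898513 0.15178602 0.03908999 0.15127029]
[ 264  237   91   69 3888] [[258.86996 253.81544]
 [343.31284 235.90334]
 [355.09225 291.435  ]
 [270.64938 309.3471 ]]
[[ 0.5349  0.1496  0.012 ]
 [ 0.5741 -0.0383  0.012 ]
 [ 0.4508 -0.0632  0.012 ]
 [ 0.4121  0.1227  0.012 ]] [0.49299423 0.04268542 0.012     ]
[0.12576458 0.19200297 0.12580501 0.18995829]
```

View pics/c1.png

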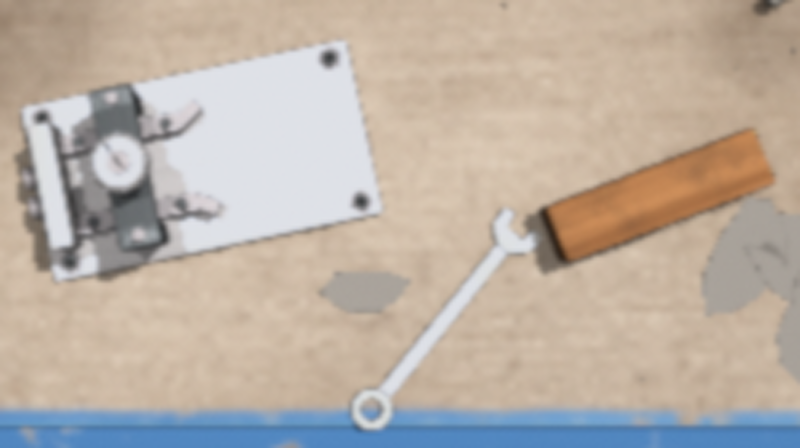

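```bash
cat >> h.py <<'E'
def pose(p,yaw):  # tool down, tool y at angle yaw (rad)
    y=np.array([np.cos(yaw),np.sin(yaw),0]);z=np.array([0,0,-1.]);return R.from_matrix(np.c_[np.cross(y,z),y,z]),np.array(p,float)
def rel(a,b):
    print('xyz',(a[0].inv().apply(b[1]-a[1])).round(4),'rot',(a[0].inv()*b[0]).as_rotvec().round(4))
def now():
    s=r.get_state();print('t',round(s['clock'],2),s['tool_pos'].round(4),'F',s['contact_force'].round(1),'M',s['moment'].round(3));return R.from_quat(s['eef_rot']),s['tool_pos']
E
python3 - <<'E'
from h import *
d=np.deg2rad
n=now();A=pose([.46,.34,.21],d(45));B=pose([.53,.02,.2],d(21.1));C=pose([.474,-.276,.12],d(21.1))
rel(n,A);rel(A,B);rel(B,C)
# knob check
print(ray(cam('top'),[[235+118/3.2,225+162/3.2]],.1465))
E
```

```text
t 0.1 [0.1484 0.6065 0.2111] F [ 0.6 -0.2  0. ] M [ 0.039 -0.006 -0.028]
xyz [-0.366  -0.1849  0.0015] rot [-0.0015  0.0006  0.5457]
xyz [-0.2758 -0.1768  0.01  ] rot [0.     0.     0.4171]
xyz [-0.256  -0.1588  0.08  ] rot [0. 0. 0.]
[[0.47855274 0.10822313 0.1465    ]]
```

Request:
{"api": "carry_out", "payload": {"plan": [{"rot": [0,0,0.546],"xyz": [-0.366,-0.185,0.001],"grip": 0},{"rot": [0,0,0.546],"xyz": [-0.366,-0.185,0.001],"grip": 0},{"rot": [0,0,0.546],"xyz": [-0.366,-0.185,0.001],"grip": 0},{"rot": [0,0,0.546],"xyz": [-0.366,-0.185,0.001],"grip": 0},{"rot": [0,0,0.546],"xyz": [-0.366,-0.185,0.001],"grip": 0},{"rot": [0,0,0.546],"xyz": [-0.366,-0.185,0.001],"grip": 0},{"rot": [0,0,0.546],"xyz": [-0.366,-0.185,0.001],"grip": 0},{"rot": [0,0,0.546],"xyz": [-0.366,-0.185,0.001],"grip": 0}], "squeeze": 45}}

```text
clock: 0.77
tool_pos: [0.4027, 0.3887, 0.2108]
eef_rot: [0.383, 0.924, -0.0, -0.0]
contact_force: [-0.1, 1.0, -0.5]
opening: 0.997
finger_force: 0.0
```

```bash
python3 - <<'E'
from h import *
d=np.deg2rad
n=now();B=pose([.53,.08,.21],d(21.1));C=pose([.51,-.2,.18],d(21.1))
rel(n,B);rel(B,C)
E
```

```text
t 0.77 [0.4027 0.3887 0.2108] F [-0.1  1.  -0.5] M [ 0.015  0.013 -0.056]
xyz [-0.3083 -0.1283  0.0009] rot [-6.000e-04  2.000e-04  4.171e-01]
xyz [-0.254  -0.1195  0.03  ] rot [0. 0. 0.]
```

Request:
{"api": "carry_out", "payload": {"plan": [{"rot": [0,0,0.417],"xyz": [-0.308,-0.128,0],"grip": 0},{"rot": [0,0,0.417],"xyz": [-0.308,-0.128,0],"grip": 0},{"rot": [0,0,0.417],"xyz": [-0.308,-0.128,0],"grip": 0},{"rot": [0,0,0.417],"xyz": [-0.308,-0.128,0],"grip": 0},{"rot": [0,0,0.417],"xyz": [-0.308,-0.128,0],"grip": 0},{"rot": [0,0,0.417],"xyz": [-0.308,-0.128,0],"grip": 0},{"rot": [0,0,0.417],"xyz": [-0.308,-0.128,0],"grip": 0},{"rot": [0,0,0.417],"xyz": [-0.308,-0.128,0],"grip": 0}]}}

```text
clock: 1.43
tool_pos: [0.5289, 0.0803, 0.2108]
eef_rot: [0.566, 0.825, -0.0, -0.0]
contact_force: [1.3, -0.1, -0.2]
opening: 1.0
finger_force: 0.0
```

Request:
{"api": "carry_out", "payload": {"plan": [{"rot": [0,0,0],"xyz": [-0.254,-0.12,0.03],"grip": 0},{"rot": [0,0,0],"xyz": [-0.254,-0.12,0.03],"grip": 0},{"rot": [0,0,0],"xyz": [-0.254,-0.12,0.03],"grip": 0},{"rot": [0,0,0],"xyz": [-0.254,-0.12,0.03],"grip": 0},{"rot": [0,0,0],"xyz": [-0.254,-0.12,0.03],"grip": 0},{"rot": [0,0,0],"xyz": [-0.254,-0.12,0.03],"grip": 0},{"rot": [0,0,0],"xyz": [-0.254,-0.12,0.03],"grip": 0},{"rot": [0,0,0],"xyz": [-0.254,-0.12,0.03],"grip": 0}]}}

```text
clock: 2.1
tool_pos: [0.5054, -0.2074, 0.1801]
eef_rot: [0.571, 0.821, -0.003, 0.001]
contact_force: [-0.5, -0.5, -0.5]
opening: 1.0
finger_force: 0.0
```

```bash
python3 - <<'E'
from h import *
d=np.deg2rad
n=now();s=r.get_state();im=r.snapshot('wrist')[:,:,::-1];cv2.imwrite('pics/w1.png',im)
C=pose([.474,-.276,.12],d(21.1))
rel(n,C)
E
```

```text
t 2.1 [ 0.5054 -0.2074  0.1801] F [-0.5 -0.5 -0.5] M [-0.159  0.078  0.043]
xyz [-0.0531 -0.0531  0.0606] rot [-0.0041  0.0042 -0.0125]
```

View pics/w1.png

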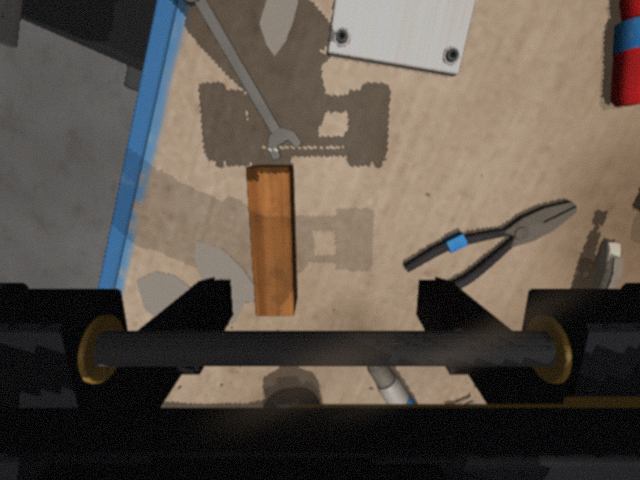

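The wrist view shows the whole block top, about (247–295, 167–315). The spanner jaw lies just ahead of its far end and the jig plate's near edge is at the top. I'll measure the block and plate edge here.

```bash
python3 - <<'E'
from h import *
d=np.deg2rad
s=r.get_state();im=r.snapshot('wrist')[:,:,::-1];c=cam('wrist',s)
hsv=cv2.cvtColor(np.ascontiguousarray(im),cv2.COLOR_BGR2HSV)
sub=np.zeros(im.shape[:2],bool);sub[155:325,235:305]=1
print(hsv[250,275],hsv[250,251],hsv[171,270],hsv[250,240])
st,b=rect(sub&(hsv[:,:,1]>130)&(hsv[:,:,2]>60));print(st,b)
P=ray(c,b,.045);print(P.round(4),P.mean(0));print(np.linalg.norm(P-np.roll(P,1,0),axis=1))
e=P[(np.argsort(b[:,1]))];v=(e[0]+e[1]-e[2]-e[3])/2;print('yaw',np.rad2deg(np.arctan2(v[1],v[0]))-90)
print('plate near corners',ray(c,[[329,52],[459,73]],.012))
n=now()
E
```

```text
[ 14 163 138] [ 14 180 119] [ 12 167  55] [ 15  73 136]
[ 245  171   47  149 6015] [[244.09741 171.4361 ]
 [286.78912 169.72842]
 [292.7492  318.73004]
 [250.0575  320.4377 ]]
[[ 0.4207 -0.183   0.045 ]
 [ 0.4566 -0.1679  0.045 ]
 [ 0.5109 -0.3072  0.045 ]
 [ 0.4706 -0.3245  0.045 ]] [ 0.46470428 -0.24566302  0.045     ]
[0.14999105 0.03890077 0.14951071 0.04395425]
yaw 20.36060206504476
plate near corners [[ 0.45555639 -0.05662555  0.012     ]
 [ 0.57553962 -0.03022506  0.012     ]]
t 2.2 [ 0.5074 -0.1994  0.1805] F [-0.2  0.2  0.3] M [ 0.003  0.018 -0.025]
```

```bash
python3 - <<'E'
from h import *
d=np.deg2rad
n=now();C=pose([.4754,-.2767,.07],d(20.8));rel(n,C)
E
```

```text
t 2.2 [ 0.5074 -0.1994  0.1805] F [-0.2  0.2  0.3] M [ 0.003  0.018 -0.025]
xyz [-0.0609 -0.0574  0.1105] rot [-0.0009 -0.0005  0.0013]
```

Request:
{"api": "carry_out", "payload": {"plan": [{"rot": [0,0,0.002],"xyz": [-0.061,-0.0575,0.06],"grip": 0},{"rot": [0,0,0.002],"xyz": [-0.061,-0.0575,0.06],"grip": 0},{"rot": [0,0,0.002],"xyz": [-0.061,-0.0575,0.06],"grip": 0},{"rot": [0,0,0.002],"xyz": [-0.061,-0.0575,0.11],"grip": 0},{"rot": [0,0,0.002],"xyz": [-0.061,-0.0575,0.11],"grip": 0},{"rot": [0,0,0.002],"xyz": [-0.061,-0.0575,0.11],"grip": 0},{"rot": [0,0,0.002],"xyz": [-0.061,-0.0575,0.11],"grip": 0}]}}

```text
clock: 2.78
tool_pos: [0.4775, -0.2732, 0.0714]
eef_rot: [0.565, 0.825, 0.001, -0.0]
contact_force: [-0.4, -0.4, 0.9]
opening: 1.004
finger_force: 0.0
```

```bash
python3 - <<'E'
from h import *
d=np.deg2rad
n=now();C=pose([.4754,-.2767,.011],d(20.8));rel(n,C)
E
```

```text
t 2.78 [ 0.4775 -0.2732  0.0714] F [-0.4 -0.4  0.9] M [-0.088 -0.029 -0.017]
xyz [-0.0026 -0.0032  0.0604] rot [ 0.0006 -0.0015  0.0062]
```

Request:
{"api": "carry_out", "payload": {"plan": [{"rot": [0,0,0.003],"xyz": [-0.002,-0.002,0.03],"grip": 0},{"rot": [0,0,0.003],"xyz": [-0.002,-0.002,0.06],"grip": 0},{"rot": [0,0,0.003],"xyz": [-0.002,-0.002,0.06],"grip": 0},{"rot": [0,0,0.003],"xyz": [-0.002,-0.002,0.06],"grip": 0},{"rot": [0,0,0.003],"xyz": [-0.002,-0.002,0.06],"grip": 255},{"rot": [0,0,0.003],"xyz": [-0.002,-0.002,0.06],"grip": 255},{"rot": [0,0,0.003],"xyz": [-0.002,-0.002,0.06],"grip": 255},{"rot": [0,0,0.003],"xyz": [-0.002,-0.002,0.06],"grip": 255}], "squeeze": 45}}

```text
clock: 3.45
tool_pos: [0.4762, -0.2785, 0.0124]
eef_rot: [0.568, 0.823, 0.0, 0.001]
contact_force: [-0.3, -0.7, -0.4]
opening: 0.721
finger_force: 0.0
```

Request:
{"api": "carry_out", "payload": {"plan": [{"rot": [0,0,0],"xyz": [0,0,0],"grip": 255},{"rot": [0,0,0],"xyz": [0,0,0],"grip": 255},{"rot": [0,0,0],"xyz": [0,0,0],"grip": 255},{"rot": [0,0,0],"xyz": [0,0,0],"grip": 255}]}}

```text
clock: 3.78
tool_pos: [0.4755, -0.2781, 0.0111]
eef_rot: [0.568, 0.823, 0.0, 0.0]
contact_force: [0.2, 0.1, 1.5]
opening: 0.441
finger_force: 45.0
```

```bash
python3 - <<'E'
from h import *
d=np.deg2rad
n=now();print(r.get_state()['opening'],r.get_state()['finger_force'])
# jig frame
O=np.array([.4896,.0589]);u=np.array([-.204,.979]);
print(np.rad2deg(n[0].as_rotvec()),n[0].as_matrix()[:,1])
C=pose([n[1][0],n[1][1],.075],d(11.8));rel(n,C)
g=O+u*(-.085-.035-.03)
D=pose([*g,.075],d(11.8));rel(n,D);print(g)
E
```

```text
t 3.78 [ 0.4755 -0.2781  0.0111] F [0.2 0.1 1.5] M [ 0.007 -0.012 -0.038]
0.4414464242574737 44.9990451335907
[1.02208504e+02 1.48145834e+02 2.47929307e-02] [9.34856576e-01 3.55025384e-01 3.98380479e-04]
xyz [-0.      0.     -0.0639] rot [4.00e-04 1.00e-04 1.57e-01]
xyz [ 0.1619  0.1093 -0.0639] rot [4.00e-04 1.00e-04 1.57e-01]
[ 0.5202  -0.08795]
```

Request:
{"api": "carry_out", "payload": {"plan": [{"rot": [0,0,0],"xyz": [0,0,-0.02],"grip": 255},{"rot": [0,0,0],"xyz": [0,0,-0.04],"grip": 255},{"rot": [0,0,0],"xyz": [0,0,-0.064],"grip": 255},{"rot": [0,0,0.04],"xyz": [0.02,0.014,-0.064],"grip": 255},{"rot": [0,0,0.08],"xyz": [0.045,0.03,-0.064],"grip": 255},{"rot": [0,0,0.12],"xyz": [0.07,0.047,-0.064],"grip": 255},{"rot": [0,0,0.157],"xyz": [0.095,0.064,-0.064],"grip": 255},{"rot": [0,0,0.157],"xyz": [0.12,0.081,-0.064],"grip": 255}]}}

```text
clock: 4.45
tool_pos: [0.5083, -0.1358, 0.0747]
eef_rot: [0.631, 0.775, -0.0, -0.0]
contact_force: [-0.0, -0.1, -2.6]
opening: 0.446
finger_force: 45.0
```

```bash
python3 - <<'E'
from h import *
d=np.deg2rad
n=now();print(r.get_state()['opening'],r.get_state()['finger_force'])
D=pose([.5202,-.088,.055],d(11.8));rel(n,D)
E
```

```text
t 4.45 [ 0.5083 -0.1358  0.0747] F [-0.  -0.1 -2.6] M [-0.148  0.055  0.001]
0.4455640756250751 44.99348223209381
xyz [0.0444 0.0214 0.0197] rot [-0.0006 -0.0003 -0.0019]
```

Request:
{"api": "carry_out", "payload": {"plan": [{"rot": [0,0,0],"xyz": [0.022,0.01,0.01],"grip": 255},{"rot": [0,0,0],"xyz": [0.042,0.021,0.02],"grip": 255},{"rot": [0,0,0],"xyz": [0.042,0.021,0.02],"grip": 255},{"rot": [0,0,0],"xyz": [0.042,0.021,0.02],"grip": 255},{"rot": [0,0,0],"xyz": [0.042,0.021,0.02],"grip": 255},{"rot": [0,0,0],"xyz": [0.042,0.021,0.02],"grip": 255}]}}

```text
clock: 4.95
tool_pos: [0.52, -0.0935, 0.0551]
eef_rot: [0.632, 0.775, -0.0, 0.0]
contact_force: [0.8, 0.0, -2.7]
opening: 0.447
finger_force: 45.0
```

```bash
python3 - <<'E'
from h import *
d=np.deg2rad
n=now();cv2.imwrite('pics/w2.png',r.snapshot('wrist')[:,:,::-1])
D=pose([.5202,-.088,.055],d(11.8));rel(n,D)
E
```

```text
t 4.95 [ 0.52   -0.0935  0.0551] F [ 0.8  0.  -2.7] M [-0.14   0.009 -0.017]
xyz [0.0053 0.0013 0.0001] rot [-0.0004  0.001  -0.0022]
```

View pics/w2.png

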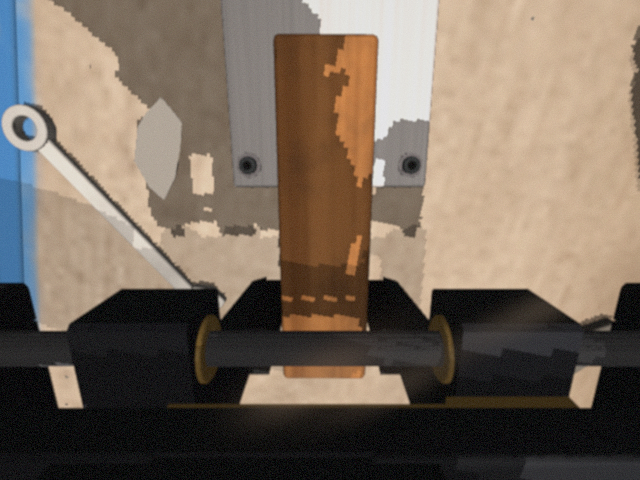

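The view shows the block square in the grip, front end at row 36 between columns 275 and 378. The plate's edges run (222,0)–(236,186) on the left and (438,0)–(426,186) on the right. I'll work out the lateral and angular offset from these.

```bash
python3 - <<'E'
from h import *
s=r.get_state();c=cam('wrist',s);im=cv2.imread('pics/w2.png');S=cv2.GaussianBlur(cv2.cvtColor(im,cv2.COLOR_BGR2HSV),(3,3),0)[:,:,1].astype(int)
L,Rr,BL,BR=[],[],[],[]
for v in range(5,180,5):
    row=S[v]
    a=np.where(row[205:270]<45)[0]; b=np.where(row[380:450]<45)[0]
    if len(a):L.append((205+a[0]-.5,v))
    if len(b):Rr.append((380+b[-1]+.5,v))
    if v>45:
        k=np.where(row[260:395]>120)[0];BL.append((260+k[0]-.5,v));BR.append((260+k[-1]+.5,v))
Rt=R.from_quat(s['eef_rot'])
def line(px,z):
    P=Rt.inv().apply(ray(c,px,z)-s['tool_pos']);f=np.polyfit(P[:,0],P[:,1],1)
    for _ in range(3):
        e=abs(np.polyval(f,P[:,0])-P[:,1]);k=e<max(.0006,1.5*np.median(e));f=np.polyfit(P[k,0],P[k,1],1)
    return f
zt=s['tool_pos'][2]-.011+.045
l,q,bl,br=line(L,.012),line(Rr,.012),line(BL,zt),line(BR,zt)
print('plate slopes',l[0],q[0],'block',bl[0],br[0])
for x in (.1,.18):print(x,[np.polyval(f,x).round(4) for f in (l,q,bl,br)],'midplate',(np.polyval(l,x)+np.polyval(q,x))/2,'midblock',(np.polyval(bl,x)+np.polyval(br,x))/2)
# plate near edge & block front end (tool x)
f=lambda uv,z:Rt.inv().apply(ray(c,[uv],z)-s['tool_pos'])[0]
print('plate edge',f((255,186.5),.012),f((400,186),.012),'block front',f((326,35),zt), 'rear',f((326,378),zt))
# jig model prediction of plate mid
O=np.array([.4896,.0589,.012]);u=np.array([-.204,.979,0])
print('model y=-112',Rt.inv().apply(O-.112*u-s['tool_pos']),'y=-2',Rt.inv().apply(O-.002*u-s['tool_pos']))
E
```

```text
plate slopes -0.001216004795337818 0.0015863687305209396 block 0.004906495434309926 0.0013387129345896842
0.1 [np.float64(-0.0586), np.float64(0.0645), np.float64(-0.0188), np.float64(0.0194)] midplate 0.002935113718630606 midblock 0.00030423670921454933
0.18 [np.float64(-0.0587), np.float64(0.0646), np.float64(-0.0184), np.float64(0.0195)] midplate 0.0029499282760379296 midblock 0.0005540450439705316
plate edge [ 0.04436534 -0.04461842  0.04319563] [0.04477809 0.04893078 0.04318032] block front [ 0.10773024  0.00058489 -0.03410969] rear [-0.04060006  0.00094059 -0.03395887]
model y=-112 [0.04349261 0.00117512 0.04318923] y=-2 [0.1534955  0.00097501 0.04307737]
```

Request:
{"api": "carry_out", "payload": {"plan": [{"rot": [0,0,0],"xyz": [0.01,0.001,0.005],"grip": 255},{"rot": [0,0,0],"xyz": [0.02,0.002,0.012],"grip": 255},{"rot": [0,0,0],"xyz": [0.032,0.0023,0.02],"grip": 255},{"rot": [0,0,0],"xyz": [0.032,0.0023,0.025],"grip": 255},{"rot": [0,0,0],"xyz": [0.032,0.0023,0.028],"grip": 255},{"rot": [0,0,0],"xyz": [0.032,0.0023,0.028],"grip": 255},{"rot": [0,0,0],"xyz": [0.032,0.0023,0.028],"grip": 255},{"rot": [0,0,0],"xyz": [0.032,0.0023,0.028],"grip": 255}]}}

```text
clock: 5.67
tool_pos: [0.5163, -0.0607, 0.0271]
eef_rot: [0.631, 0.776, -0.0, 0.0]
contact_force: [0.5, 0.1, -1.8]
opening: 0.446
finger_force: 45.0
```

```bash
python3 - <<'E'
from h import *
n=now();cv2.imwrite('pics/w3.png',r.snapshot('wrist')[:,:,::-1])
E
```

```text
t 5.67 [ 0.5163 -0.0607  0.0271] F [ 0.5  0.1 -1.8] M [-0.189  0.048  0.032]
```

View pics/w3.png

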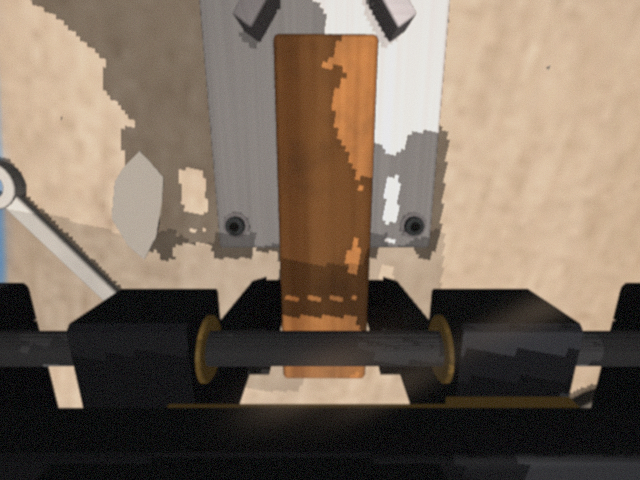

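The flared rail ends (inner edges about (262,40) and (388,40)) and the plate edges are centred on the block's axis to within a pixel. I'll lower the block to the plate and slide it in.

Request:
{"api": "carry_out", "payload": {"plan": [{"rot": [0,0,0],"xyz": [0,0,0.002],"grip": 255},{"rot": [0,0,0],"xyz": [0,0,0.0035],"grip": 255},{"rot": [0,0,0],"xyz": [0,0,0.0035],"grip": 255},{"rot": [0,0,0],"xyz": [0,0,0.0035],"grip": 255},{"rot": [0,0,0],"xyz": [0,0,0.0035],"grip": 255}]}}

```text
clock: 6.13
tool_pos: [0.5162, -0.06, 0.0236]
eef_rot: [0.631, 0.776, 0.0, 0.0]
contact_force: [-0.1, -0.2, -1.1]
opening: 0.446
finger_force: 45.0
```

Request:
{"api": "carry_out", "payload": {"plan": [{"rot": [0,0,0],"xyz": [0.006,0,0],"grip": 255},{"rot": [0,0,0],"xyz": [0.012,0,0],"grip": 255},{"rot": [0,0,0],"xyz": [0.018,0,0],"grip": 255},{"rot": [0,0,0],"xyz": [0.024,0,0],"grip": 255},{"rot": [0,0,0],"xyz": [0.03,0,0],"grip": 255},{"rot": [0,0,0],"xyz": [0.035,0,0],"grip": 255}]}}

```text
clock: 6.63
tool_pos: [0.5087, -0.0244, 0.0235]
eef_rot: [0.63, 0.776, 0.0, -0.0]
contact_force: [-1.5, -0.9, -1.4]
opening: 0.446
finger_force: 45.0
```

Request:
{"api": "carry_out", "payload": {"plan": [{"rot": [0,0,0],"xyz": [0.006,0,0],"grip": 255},{"rot": [0,0,0],"xyz": [0.012,0,0],"grip": 255},{"rot": [0,0,0],"xyz": [0.018,0,0],"grip": 255},{"rot": [0,0,0],"xyz": [0.024,0,0],"grip": 255},{"rot": [0,0,0],"xyz": [0.03,0,0],"grip": 255},{"rot": [0,0,0],"xyz": [0.035,0,0],"grip": 255}]}}

```text
clock: 7.13
tool_pos: [0.5017, 0.0094, 0.0235]
eef_rot: [0.631, 0.776, 0.0, -0.0]
contact_force: [-0.3, -0.7, -1.9]
opening: 0.449
finger_force: 45.0
```

```bash
python3 - <<'E'
from h import *
n=now();O=np.array([.4896,.0589,.0]);u=np.array([-.204,.979,0]);print('jig y tcp',(n[1]-O)@u,'jig x',(n[1]-O)@[.979,.204,0])
E
```

```text
t 7.13 [0.5017 0.0094 0.0235] F [-0.3 -0.7 -1.9] M [-0.177  0.074  0.011]
jig y tcp -0.05092145443840496 jig x 0.0017041593368163537
```

Request:
{"api": "carry_out", "payload": {"plan": [{"rot": [0,0,0],"xyz": [0.005,0,0],"grip": 255},{"rot": [0,0,0],"xyz": [0.01,0,0],"grip": 255},{"rot": [0,0,0],"xyz": [0.015,0,0],"grip": 255},{"rot": [0,0,0],"xyz": [0.02,0,0],"grip": 255},{"rot": [0,0,0],"xyz": [0.025,0,0],"grip": 255},{"rot": [0,0,0],"xyz": [0.029,0,0],"grip": 255},{"rot": [0,0,0],"xyz": [0.031,0,0],"grip": 255},{"rot": [0,0,0],"xyz": [0.031,0,0],"grip": 255}], "squeeze": 20}}

```text
clock: 7.8
tool_pos: [0.4953, 0.0397, 0.0235]
eef_rot: [0.63, 0.776, 0.0, -0.0]
contact_force: [-0.2, 0.2, -1.6]
opening: 0.449
finger_force: 20.0
```

Request:
{"api": "carry_out", "payload": {"plan": [{"rot": [0,0,0],"xyz": [0.001,0,0],"grip": 255},{"rot": [0,0,0],"xyz": [0.002,0,0],"grip": 255},{"rot": [0,0,0],"xyz": [0.003,0,0],"grip": 255},{"rot": [0,0,0],"xyz": [0.003,0,0],"grip": 255}]}}

```text
clock: 8.13
tool_pos: [0.4949, 0.0419, 0.0235]
eef_rot: [0.631, 0.776, 0.0, -0.0]
contact_force: [0.6, -0.1, -1.5]
opening: 0.453
finger_force: 20.0
```

Request:
{"api": "carry_out", "payload": {"plan": [{"rot": [0,0,0],"xyz": [0.001,0,0],"grip": 255},{"rot": [0,0,0],"xyz": [0.002,0,0],"grip": 255},{"rot": [0,0,0],"xyz": [0.002,0,0],"grip": 255}]}}

```text
clock: 8.38
tool_pos: [0.4944, 0.0441, 0.0235]
eef_rot: [0.631, 0.776, 0.0, -0.0]
contact_force: [0.7, 0.0, -2.0]
opening: 0.451
finger_force: 20.0
```

Request:
{"api": "carry_out", "payload": {"plan": [{"rot": [0,0,0],"xyz": [0.001,0,0],"grip": 255},{"rot": [0,0,0],"xyz": [0.0015,0,0],"grip": 255},{"rot": [0,0,0],"xyz": [0.0015,0,0],"grip": 255}]}}

```text
clock: 8.63
tool_pos: [0.4941, 0.0455, 0.0235]
eef_rot: [0.631, 0.776, 0.0, -0.0]
contact_force: [-0.8, -0.0, -2.0]
opening: 0.449
finger_force: 20.0
```

Request:
{"api": "carry_out", "payload": {"plan": [{"rot": [0,0,0],"xyz": [0.001,0,0],"grip": 255},{"rot": [0,0,0],"xyz": [0.001,0,0],"grip": 255},{"rot": [0,0,0],"xyz": [0.001,0,0],"grip": 255}]}}

```text
clock: 8.88
tool_pos: [0.494, 0.0462, 0.0235]
eef_rot: [0.631, 0.776, -0.0, 0.0]
contact_force: [0.7, -1.1, -1.4]
opening: 0.449
finger_force: 20.0
```

Request:
{"api": "carry_out", "payload": {"plan": [{"rot": [0,0,0],"xyz": [0.001,0,0],"grip": 255},{"rot": [0,0,0],"xyz": [0.001,0,0],"grip": 255},{"rot": [0,0,0],"xyz": [0.001,0,0],"grip": 255}]}}

```text
clock: 9.13
tool_pos: [0.494, 0.0463, 0.0235]
eef_rot: [0.631, 0.776, -0.0, 0.001]
contact_force: [0.8, -3.6, -1.5]
opening: 0.453
finger_force: 20.0
```

Request:
{"api": "carry_out", "payload": {"plan": [{"rot": [0,0,0],"xyz": [0.001,0,0],"grip": 255},{"rot": [0,0,0],"xyz": [0.001,0,0],"grip": 255},{"rot": [0,0,0],"xyz": [0.001,0,0],"grip": 255}]}}

```text
clock: 9.38
tool_pos: [0.4939, 0.0462, 0.0236]
eef_rot: [0.631, 0.775, -0.001, 0.001]
contact_force: [1.1, -6.6, -1.7]
opening: 0.448
finger_force: 20.0
```

Request:
{"api": "carry_out", "payload": {"plan": [{"rot": [0,0,0],"xyz": [-0.001,0,0],"grip": 255},{"rot": [0,0,0],"xyz": [-0.001,0,0],"grip": 100},{"rot": [0,0,0],"xyz": [-0.001,0,0],"grip": 100},{"rot": [0,0,0],"xyz": [-0.001,0,0],"grip": 100},{"rot": [0,0,0],"xyz": [-0.001,0,0],"grip": 100},{"rot": [0,0,0],"xyz": [-0.001,0,0],"grip": 100}]}}

```text
clock: 9.88
tool_pos: [0.4936, 0.048, 0.0235]
eef_rot: [0.63, 0.776, 0.0, -0.0]
contact_force: [0.4, 0.5, 0.9]
opening: 0.608
finger_force: 0.0
```

```bash
python3 - <<'E'
from h import *
n=now();print(r.get_state()['opening']);cv2.imwrite('pics/w4.png',r.snapshot('wrist')[:,:,::-1])
E
```

```text
t 9.88 [0.4936 0.048  0.0235] F [0.4 0.5 0.9] M [-0.051  0.061  0.008]
0.6084686621540634
```

View pics/w4.png

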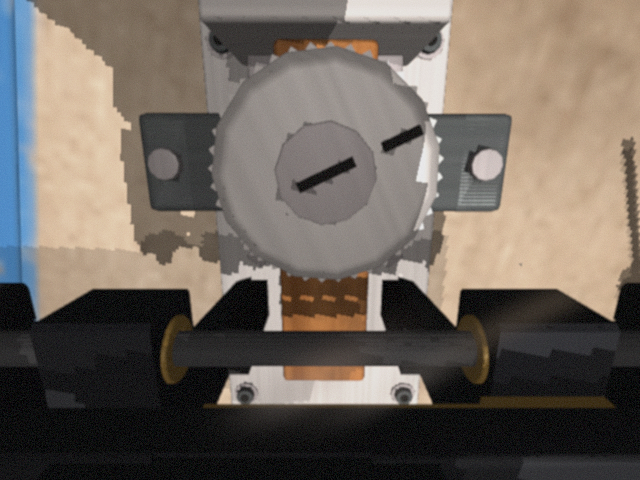

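The view shows the block home under the bridge: front edge at row 40 by the end plate, rear at row 379. The knob is centred near (327,162) and the bridge bolts are at (163,165) and (487,165).

```bash
python3 - <<'E'
from h import *
s=r.get_state();c=cam('wrist',s);Rt=R.from_quat(s['eef_rot'])
f=lambda uv,z:Rt.inv().apply(ray(c,[uv],z)-s['tool_pos'])[0].round(4)
print('rear',f((325,379.5),.057),'front',f((325,40),.057))
for z in(.098,.101):print('bolts',f((163,165),z),f((487,165),z))
im=cv2.imread('pics/w4.png');g=cv2.cvtColor(im,cv2.COLOR_BGR2HSV)
m=np.zeros(g.shape[:2],np.uint8);m[30:290,205:450]=((g[30:290,205:450,1]<40)&(g[30:290,205:450,2]>90)&(g[30:290,205:450,2]<190))
print('knob slot/inner disc centre',f((325.5,172),.1465),f((327,162),.1465), 'width',f((440,162),.1465)-f((214,162),.1465))
print('endplate top inner edge guess',f((325,22),.072))
k=np.array([.479,.108,.133]);print('model knob tool',Rt.inv().apply(k-s['tool_pos']))
E
```

```text
rear [-0.0418  0.0005 -0.0335] front [ 0.1063  0.0002 -0.0334]
bolts [ 0.0621 -0.0468 -0.0744] [ 0.0622  0.0471 -0.0744]
bolts [ 0.0622 -0.0454 -0.0774] [ 0.0623  0.0457 -0.0774]
knob slot/inner disc centre [ 6.280e-02  1.000e-04 -1.229e-01] [ 0.0643  0.0003 -0.1229] width [0.0001 0.0333 0.    ]
endplate top inner edge guess [ 0.1072  0.0002 -0.0484]
model knob tool [ 0.06203314 -0.00200073 -0.10943523]
```

Request:
{"api": "carry_out", "payload": {"plan": [{"rot": [0,0,0],"xyz": [0,0,-0.04],"grip": 100},{"rot": [0,0,0],"xyz": [0,0,-0.08],"grip": 60},{"rot": [0,0,0],"xyz": [0,0,-0.12],"grip": 0},{"rot": [0,0,0],"xyz": [0,0,-0.15],"grip": 0},{"rot": [0,0,0],"xyz": [0.03,0,-0.15],"grip": 0},{"rot": [0,0,0],"xyz": [0.0625,0,-0.15],"grip": 0},{"rot": [0,0,0],"xyz": [0.0625,0,-0.15],"grip": 0},{"rot": [0,0,0],"xyz": [0.0625,0,-0.15],"grip": 0}]}}

```text
clock: 10.6
tool_pos: [0.4802, 0.1108, 0.1736]
eef_rot: [0.629, 0.778, 0.0, -0.001]
contact_force: [0.5, -0.3, 0.1]
opening: 1.0
finger_force: 0.0
```

```bash
python3 - <<'E'
from h import *
n=now();print(r.get_state()['q'].round(3))
im=r.snapshot('top')[:,:,::-1];
cv2.imwrite('pics/t5.png',im)
E
```

```text
t 10.6 [0.4802 0.1108 0.1736] F [ 0.5 -0.3  0.1] M [-0.038  0.056 -0.012]
[-0.419  0.585  0.158  2.009 -0.167  0.559  0.065]
```

Request:
{"api": "carry_out", "payload": {"plan": [{"rot": [0,0,-0.12],"xyz": [0,0,0],"grip": 0},{"rot": [0,0,-0.24],"xyz": [0,0,0],"grip": 0},{"rot": [0,0,-0.36],"xyz": [0,0,0],"grip": 0},{"rot": [0,0,-0.48],"xyz": [0,0,0],"grip": 0},{"rot": [0,0,-0.6],"xyz": [0,0,0],"grip": 0},{"rot": [0,0,-0.72],"xyz": [0,0,0],"grip": 0},{"rot": [0,0,-0.84],"xyz": [0,0,0],"grip": 0},{"rot": [0,0,-0.96],"xyz": [0,0,0],"grip": 0}]}}

```text
clock: 11.32
tool_pos: [0.481, 0.1064, 0.1732]
eef_rot: [0.2, 0.98, -0.001, -0.0]
contact_force: [0.1, -0.6, 0.0]
opening: 1.001
finger_force: 0.0
```

Request:
{"api": "carry_out", "payload": {"plan": [{"rot": [0,0,-0.12],"xyz": [0,0,0],"grip": 0},{"rot": [0,0,-0.24],"xyz": [0,0,0],"grip": 0},{"rot": [0,0,-0.36],"xyz": [0,0,0],"grip": 0},{"rot": [0,0,-0.48],"xyz": [0,0,0],"grip": 0},{"rot": [0,0,-0.6],"xyz": [0,0,0],"grip": 0},{"rot": [0,0,-0.6],"xyz": [0,0,0],"grip": 0},{"rot": [0,0,-0.6],"xyz": [0,0,0],"grip": 0}]}}

```text
clock: 11.9
tool_pos: [0.4809, 0.1069, 0.1732]
eef_rot: [-0.095, 0.996, -0.0, -0.0]
contact_force: [-1.1, -0.7, 0.5]
opening: 1.001
finger_force: 0.0
```

```bash
python3 - <<'E'
from h import *
n=now();print(r.get_state()['q'].round(3)); a=np.arctan2(*n[0].as_matrix()[[1,0],1]);print(np.rad2deg(a))
rel(n,pose([.4803,.109,.114],np.deg2rad(101.8)))
E
```

```text
t 11.9 [0.4809 0.1069 0.1732] F [-1.1 -0.7  0.5] M [0.016 0.054 0.009]
[-0.12   0.589 -0.303  1.995  0.298  0.6    1.139]
100.86572634585863
xyz [0.0002 0.0022 0.0592] rot [-0.0002 -0.0008 -0.0163]
```

Request:
{"api": "carry_out", "payload": {"plan": [{"rot": [0,0,0],"xyz": [0,0.002,0.03],"grip": 0},{"rot": [0,0,0],"xyz": [0,0.002,0.059],"grip": 0},{"rot": [0,0,0],"xyz": [0,0.002,0.059],"grip": 0},{"rot": [0,0,0],"xyz": [0,0.002,0.059],"grip": 80},{"rot": [0,0,0],"xyz": [0,0.002,0.059],"grip": 80},{"rot": [0,0,0],"xyz": [0,0.002,0.059],"grip": 80},{"rot": [0,0,0],"xyz": [0,0.002,0.059],"grip": 80}], "squeeze": 12}}

```text
clock: 12.48
tool_pos: [0.4815, 0.1106, 0.1158]
eef_rot: [-0.097, 0.995, 0.0, 0.001]
contact_force: [-0.2, -0.6, 0.2]
opening: 0.722
finger_force: 0.0
```

Request:
{"api": "carry_out", "payload": {"plan": [{"rot": [0,0,0],"xyz": [0,0,0],"grip": 255},{"rot": [0,0,0],"xyz": [0,0,0],"grip": 255},{"rot": [0,0,0],"xyz": [0,0,0],"grip": 255},{"rot": [0,0,0],"xyz": [0,0,0],"grip": 255},{"rot": [0,0,0],"xyz": [0,0,0],"grip": 255},{"rot": [0,0,0],"xyz": [0,0,0],"grip": 255}]}}

```text
clock: 12.98
tool_pos: [0.4807, 0.1099, 0.1146]
eef_rot: [-0.097, 0.995, -0.0, 0.0]
contact_force: [1.0, -2.2, 1.8]
opening: 0.388
finger_force: 12.0
```

```bash
python3 - <<'E'
from h import *
n=now();s=r.get_state();print(s['opening'],s['finger_force'],n[0].inv().apply(s['contact_force']))
E
```

```text
t 12.98 [0.4807 0.1099 0.1146] F [ 1.  -2.2  1.8] M [-0.292 -0.017  0.007]
0.3882259670016024 12.00124042108655 [-0.56582996 -2.33194057 -1.83902549]
```

Request:
{"api": "carry_out", "payload": {"plan": [{"rot": [0,0,0],"xyz": [0,-0.0005,0],"grip": 255},{"rot": [0,0,0],"xyz": [0,-0.0005,0],"grip": 255},{"rot": [0,0,0],"xyz": [0,-0.0005,0],"grip": 255},{"rot": [0,0,0.1],"xyz": [0,-0.0005,0],"grip": 255},{"rot": [0,0,0.2],"xyz": [0,-0.0005,0],"grip": 255},{"rot": [0,0,0.3],"xyz": [0,-0.0005,0],"grip": 255},{"rot": [0,0,0.4],"xyz": [0,-0.0005,0],"grip": 255},{"rot": [0,0,0.5],"xyz": [0,-0.0005,0],"grip": 255}], "squeeze": 50}}

```text
clock: 13.65
tool_pos: [0.4808, 0.11, 0.1147]
eef_rot: [0.154, 0.988, 0.0, 0.0]
contact_force: [0.3, -0.9, 2.5]
opening: 0.36
finger_force: 50.0
```

```bash
cat > k.py <<'E'
from h import *
n=now();s=r.get_state();y=n[0].as_matrix()[:,1];print('yaw',round(np.arctan2(y[1],y[0]),3),'q7',s['q'][6].round(3),'open',round(s['opening'],3),'Ftool',n[0].inv().apply(s['contact_force']).round(1))
E
python3 k.py
```

```text
t 13.65 [0.4808 0.11   0.1147] F [ 0.3 -0.9  2.5] M [-0.215  0.057  0.228]
yaw 1.262 q7 0.768 open 0.36 Ftool [-0.6 -0.8 -2.5]
```

Request:
{"api": "carry_out", "payload": {"plan": [{"rot": [0,0,0.06],"xyz": [0,0,0],"grip": 255},{"rot": [0,0,0.12],"xyz": [0,0,0],"grip": 255},{"rot": [0,0,0.18],"xyz": [0,0,0],"grip": 255},{"rot": [0,0,0.24],"xyz": [0,0,0],"grip": 255}]}}

```text
clock: 13.98
tool_pos: [0.4808, 0.11, 0.1146]
eef_rot: [0.27, 0.963, 0.0, 0.0]
contact_force: [-1.1, -0.8, 4.5]
opening: 0.362
finger_force: 50.0
```

```bash
python3 k.py
```

```text
t 13.98 [0.4808 0.11   0.1146] F [-1.1 -0.8  4.5] M [-0.272  0.068  0.19 ]
yaw 1.024 q7 0.623 open 0.362 Ftool [ 0.5 -1.2 -4.5]
```

Request:
{"api": "carry_out", "payload": {"plan": [{"rot": [0,0,0.06],"xyz": [0,0,0],"grip": 255},{"rot": [0,0,0.12],"xyz": [0,0,0],"grip": 255},{"rot": [0,0,0.18],"xyz": [0,0,0],"grip": 255},{"rot": [0,0,0.24],"xyz": [0,0,0],"grip": 255}]}}

```text
clock: 14.32
tool_pos: [0.4808, 0.11, 0.1146]
eef_rot: [0.383, 0.924, 0.0, 0.0]
contact_force: [0.2, -0.8, 4.4]
opening: 0.363
finger_force: 50.0
```

```bash
python3 k.py
```

```text
t 14.32 [0.4808 0.11   0.1146] F [ 0.2 -0.8  4.4] M [-0.269  0.082  0.152]
yaw 0.784 q7 0.478 open 0.363 Ftool [-0.7 -0.4 -4.4]
```

Request:
{"api": "carry_out", "payload": {"plan": [{"rot": [0,0,0.06],"xyz": [0,0,0],"grip": 255},{"rot": [0,0,0.12],"xyz": [0,0,0],"grip": 255},{"rot": [0,0,0.18],"xyz": [0,0,0],"grip": 255},{"rot": [0,0,0.24],"xyz": [0,0,0],"grip": 255}]}}

```text
clock: 14.65
tool_pos: [0.4809, 0.1101, 0.1146]
eef_rot: [0.491, 0.871, 0.0, 0.0]
contact_force: [0.1, -1.3, 4.5]
opening: 0.36
finger_force: 50.0
```

```bash
python3 k.py
```

```text
t 14.65 [0.4809 0.1101 0.1146] F [ 0.1 -1.3  4.5] M [-0.237  0.05   0.121]
yaw 0.544 q7 0.335 open 0.36 Ftool [-1.1 -0.6 -4.5]
```

Request:
{"api": "carry_out", "payload": {"plan": [{"rot": [0,0,0.06],"xyz": [0,0,0],"grip": 255},{"rot": [0,0,0.12],"xyz": [0,0,0],"grip": 255},{"rot": [0,0,0.18],"xyz": [0,0,0],"grip": 255},{"rot": [0,0,0.24],"xyz": [0,0,0],"grip": 255}]}}

```text
clock: 14.98
tool_pos: [0.4809, 0.1101, 0.1147]
eef_rot: [0.592, 0.806, 0.0, 0.0]
contact_force: [0.6, -0.3, 3.8]
opening: 0.366
finger_force: 50.0
```

```bash
python3 k.py
```

```text
t 14.98 [0.4809 0.1101 0.1147] F [ 0.6 -0.3  3.8] M [-0.281  0.028  0.186]
yaw 0.304 q7 0.192 open 0.366 Ftool [-0.5  0.5 -3.8]
```

Request:
{"api": "carry_out", "payload": {"plan": [{"rot": [0,0,0.06],"xyz": [0,0,0],"grip": 255},{"rot": [0,0,0.12],"xyz": [0,0,0],"grip": 255},{"rot": [0,0,0.18],"xyz": [0,0,0],"grip": 255},{"rot": [0,0,0.24],"xyz": [0,0,0],"grip": 255}]}}

```text
clock: 15.32
tool_pos: [0.4809, 0.11, 0.1147]
eef_rot: [0.684, 0.729, 0.0, 0.0]
contact_force: [0.2, -0.8, 4.7]
opening: 0.364
finger_force: 50.0
```

```bash
python3 k.py
```

```text
t 15.32 [0.4809 0.11   0.1147] F [ 0.2 -0.8  4.7] M [-0.299  0.093  0.219]
yaw 0.064 q7 0.049 open 0.364 Ftool [-0.8  0.2 -4.7]
```

Request:
{"api": "carry_out", "payload": {"plan": [{"rot": [0,0,0.06],"xyz": [0,0,0],"grip": 255},{"rot": [0,0,0.12],"xyz": [0,0,0],"grip": 255},{"rot": [0,0,0.18],"xyz": [0,0,0],"grip": 255}]}}

```text
clock: 15.57
tool_pos: [0.481, 0.1101, 0.1146]
eef_rot: [0.747, 0.665, 0.0, 0.0]
contact_force: [-1.0, -0.6, 3.6]
opening: 0.363
finger_force: 50.0
```

```bash
python3 k.py
```

```text
t 15.57 [0.481  0.1101 0.1146] F [-1.  -0.6  3.6] M [-0.336  0.099  0.318]
yaw -0.116 q7 -0.06 open 0.363 Ftool [-0.7 -0.9 -3.6]
```

Request:
{"api": "carry_out", "payload": {"plan": [{"rot": [0,0,0.05],"xyz": [0,0,0],"grip": 255},{"rot": [0,0,0.1],"xyz": [0,0,0],"grip": 255}]}}

```text
clock: 15.73
tool_pos: [0.481, 0.11, 0.1146]
eef_rot: [0.779, 0.627, 0.0, 0.0]
contact_force: [0.2, -1.5, 4.8]
opening: 0.364
finger_force: 50.0
```

```bash
python3 k.py
```

```text
t 15.73 [0.481  0.11   0.1146] F [ 0.2 -1.5  4.8] M [-0.311  0.078  0.27 ]
yaw -0.215 q7 -0.12 open 0.364 Ftool [-1.4  0.5 -4.8]
```

Request:
{"api": "carry_out", "payload": {"plan": [{"rot": [0,0,0.05],"xyz": [0,0,0],"grip": 255},{"rot": [0,0,0.1],"xyz": [0,0,0],"grip": 255}]}}

```text
clock: 15.9
tool_pos: [0.481, 0.11, 0.1146]
eef_rot: [0.809, 0.588, 0.0, 0.0]
contact_force: [1.1, -1.5, 4.1]
opening: 0.363
finger_force: 50.0
```

```bash
python3 k.py
```

```text
t 15.9 [0.481  0.11   0.1146] F [ 1.1 -1.5  4.1] M [-0.238  0.057  0.353]
yaw -0.315 q7 -0.18 open 0.363 Ftool [-1.1  1.5 -4.1]
```

Request:
{"api": "carry_out", "payload": {"plan": [{"rot": [0,0,0.05],"xyz": [0,0,0],"grip": 255},{"rot": [0,0,0.1],"xyz": [0,0,0],"grip": 255}]}}

```text
clock: 16.07
tool_pos: [0.481, 0.11, 0.1147]
eef_rot: [0.838, 0.546, 0.0, 0.0]
contact_force: [0.1, -0.8, 3.8]
opening: 0.36
finger_force: 50.0
```

```bash
python3 k.py
```

```text
t 16.07 [0.481  0.11   0.1147] F [ 0.1 -0.8  3.8] M [-0.288  0.08   0.301]
yaw -0.415 q7 -0.242 open 0.36 Ftool [-0.6  0.4 -3.8]
```

Request:
{"api": "carry_out", "payload": {"plan": [{"rot": [0,0,0.05],"xyz": [0,0,0],"grip": 255},{"rot": [0,0,0.1],"xyz": [0,0,0],"grip": 255}]}}

```text
clock: 16.23
tool_pos: [0.481, 0.11, 0.1146]
eef_rot: [0.864, 0.504, 0.0, 0.0]
contact_force: [0.2, -1.5, 3.9]
opening: 0.36
finger_force: 50.0
```

```bash
python3 k.py
```

```text
t 16.23 [0.481  0.11   0.1146] F [ 0.2 -1.5  3.9] M [-0.313  0.086  0.276]
yaw -0.515 q7 -0.303 open 0.36 Ftool [-1.2  0.9 -3.9]
```

Request:
{"api": "carry_out", "payload": {"plan": [{"rot": [0,0,0],"xyz": [0,0,0],"grip": 255},{"rot": [0,0,0],"xyz": [0,0,0],"grip": 0},{"rot": [0,0,0],"xyz": [0,0,0],"grip": 0},{"rot": [0,0,0],"xyz": [0,0,0],"grip": 0},{"rot": [0,0,0],"xyz": [0,0,0],"grip": 0},{"rot": [0,0,0],"xyz": [0,0,-0.03],"grip": 0},{"rot": [0,0,0],"xyz": [0,0,-0.065],"grip": 0},{"rot": [0,0,0],"xyz": [0,0,-0.1],"grip": 0}]}}

```text
clock: 16.9
tool_pos: [0.4796, 0.1096, 0.215]
eef_rot: [0.864, 0.504, -0.001, -0.0]
contact_force: [1.6, 0.5, 0.6]
opening: 0.868
finger_force: 0.0
```

Request:
{"api": "carry_out", "payload": {"plan": [{"rot": [0,0,0],"xyz": [-0.03,0,0],"grip": 0},{"rot": [0,0,0],"xyz": [-0.06,0,0],"grip": 0},{"rot": [0,0,0],"xyz": [-0.08,0,0],"grip": 0},{"rot": [0,0,0],"xyz": [-0.08,0,0],"grip": 0},{"rot": [0,0,0],"xyz": [-0.08,0,0],"grip": 0},{"rot": [0,0,0],"xyz": [-0.08,0,0],"grip": 0}]}}

```text
clock: 17.4
tool_pos: [0.4419, 0.0411, 0.2144]
eef_rot: [0.863, 0.505, 0.0, -0.0]
contact_force: [0.3, 0.0, -0.9]
opening: 1.0
finger_force: 0.0
```

```bash
python3 - <<'E'
from h import *
n=now();im=r.snapshot('wrist')[:,:,::-1];cv2.imwrite('pics/w5.png',im)
E
```

```text
t 17.4 [0.4419 0.0411 0.2144] F [ 0.3  0.  -0.9] M [-0.069  0.074 -0.012]
```

View pics/w5.png

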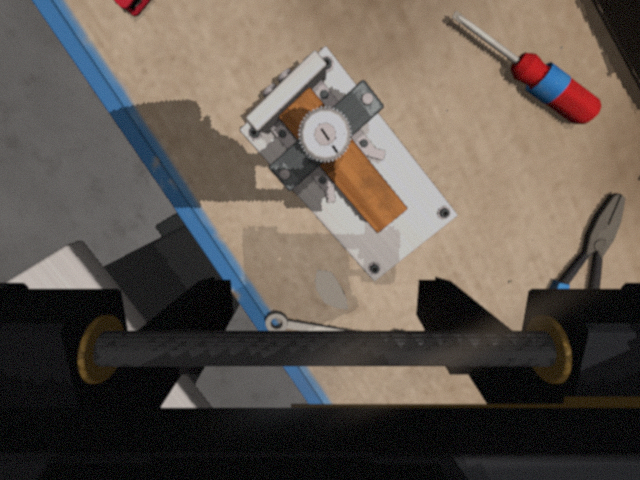

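The view shows the block in the channel against the end plate at about (290,95), and the knob at (325,133) with two marks: an inner slot and an outer one. I'll zoom in to read the slip angle.

```bash
python3 - <<'E'
import cv2
a=cv2.imread('pics/w5.png')[80:180,265:385]
cv2.imwrite('pics/c5.png',cv2.resize(a,None,fx=6,fy=6,interpolation=cv2.INTER_CUBIC))
E
```

```text
(no output)
```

View pics/c5.png

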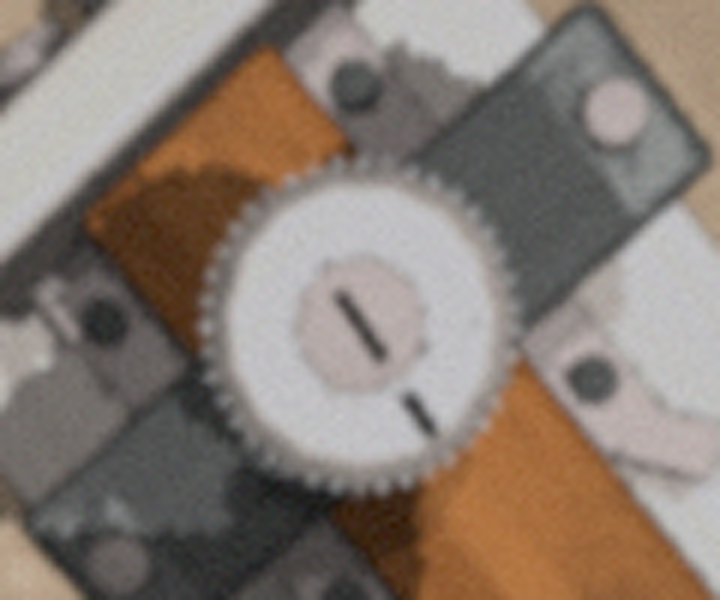

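The zoom shows the inner slot, (337,291)–(384,358), and the outer mark, (408,393)–(435,435), still nearly in line, so there's been only slight slip. I'll measure that angle properly before and after.

```bash
python3 - <<'E'
import cv2,numpy as np
def f(p,roi,sc,c,t):
    a=cv2.resize(cv2.cvtColor(cv2.imread(p),cv2.COLOR_BGR2GRAY)[roi[1]:roi[3],roi[0]:roi[2]],None,fx=sc,fy=sc,interpolation=cv2.INTER_CUBIC)
    n,l,st,ce=cv2.connectedComponentsWithStats((a<t).astype(np.uint8));o=[]
    for i in range(1,n):
        if st[i,4]>40:
            ys,xs=np.where(l==i);w,v=np.linalg.eigh(np.cov(xs,ys));d=v[:,1];print(p,st[i,4],ce[i]/sc+roi[:2],'ang',np.degrees(np.arctan2(d[1],d[0])).round(1),w.round(0));o.append(ce[i])
    if len(o)==2:print('line of centres',np.degrees(np.arctan2(*(o[1]-o[0])[::-1])).round(1))
f('pics/w4.png',(285,115,426,200),4,0,60)
f('pics/w5.png',(312,120,342,155),8,0,100)
E
```

```text
pics/w4.png 6743 [402.15267685 138.54245143] ang 154.2 [ 131. 2397.]
pics/w4.png 10098 [325.83395227 174.97858487] ang 154.7 [ 138. 5143.]
line of centres 154.5
pics/w5.png 1272 [325.2333923  134.49705189] ang 55.8 [ 15. 756.]
pics/w5.png 680 [334.96011029 149.15367647] ang 55.9 [ 13. 237.]
line of centres 56.4
```

```bash
python3 - <<'E'
from h import *
n=now();y=n[0].as_matrix()[:,1];rel(n,pose([.481,.110,.1146],np.arctan2(y[1],y[0])))
E
```

```text
t 17.45 [0.442  0.0414 0.2143] F [-1.2  0.3  0.3] M [-0.108  0.104  0.014]
xyz [0.0789 0.0004 0.0998] rot [ 0.     -0.0007  0.    ]
```

Request:
{"api": "carry_out", "payload": {"plan": [{"rot": [0,0,0],"xyz": [0.03,0,0],"grip": 0},{"rot": [0,0,0],"xyz": [0.06,0,0],"grip": 0},{"rot": [0,0,0],"xyz": [0.0795,0,0],"grip": 0},{"rot": [0,0,0],"xyz": [0.0795,0,0],"grip": 0},{"rot": [0,0,0],"xyz": [0.0795,0,0.03],"grip": 0},{"rot": [0,0,0],"xyz": [0.0795,0,0.07],"grip": 0},{"rot": [0,0,0],"xyz": [0.0795,0,0.1],"grip": 0},{"rot": [0,0,0],"xyz": [0.0795,0,0.1],"grip": 80}]}}

```text
clock: 18.12
tool_pos: [0.4768, 0.1096, 0.11]
eef_rot: [0.863, 0.505, -0.005, -0.002]
contact_force: [-0.2, 0.3, -0.8]
opening: 0.942
finger_force: 0.0
```

Request:
{"api": "carry_out", "payload": {"plan": [{"rot": [0,0,0],"xyz": [0,0,0],"grip": 255},{"rot": [0,0,0],"xyz": [0,0,0],"grip": 255},{"rot": [0,0,0],"xyz": [0,0,0],"grip": 255},{"rot": [0,0,0],"xyz": [0,0,0],"grip": 255},{"rot": [0,0,0],"xyz": [0,0,0],"grip": 255},{"rot": [0,0,0],"xyz": [0,0,0],"grip": 255},{"rot": [0,0,0],"xyz": [0,0,0],"grip": 255},{"rot": [0,0,0],"xyz": [0,0,0],"grip": 255}], "squeeze": 50}}

```text
clock: 18.78
tool_pos: [0.4808, 0.1095, 0.1149]
eef_rot: [0.864, 0.504, 0.001, 0.0]
contact_force: [-0.2, -0.1, 2.5]
opening: 0.361
finger_force: 50.0
```

```bash
python3 k.py
```

```text
t 18.78 [0.4808 0.1095 0.1149] F [-0.2 -0.1  2.5] M [-0.05   0.172  0.013]
yaw -0.514 q7 -0.29 open 0.361 Ftool [-0.2 -0.1 -2.5]
```

Request:
{"api": "carry_out", "payload": {"plan": [{"rot": [0,0,0.04],"xyz": [0,0,0],"grip": 255},{"rot": [0,0,0.08],"xyz": [0,0,0],"grip": 255},{"rot": [0,0,0.12],"xyz": [0,0,0],"grip": 255}]}}

```text
clock: 19.03
tool_pos: [0.4808, 0.1096, 0.1149]
eef_rot: [0.893, 0.45, 0.0, -0.0]
contact_force: [0.2, -0.0, 5.1]
opening: 0.364
finger_force: 50.0
```

```bash
python3 k.py
```

```text
t 19.03 [0.4808 0.1096 0.1149] F [ 0.2 -0.   5.1] M [-0.028  0.199  0.217]
yaw -0.638 q7 -0.367 open 0.364 Ftool [ 0.1  0.2 -5.1]
```

Request:
{"api": "carry_out", "payload": {"plan": [{"rot": [0,0,0.03],"xyz": [0,0,0],"grip": 255}]}}

```text
clock: 19.12
tool_pos: [0.4807, 0.1096, 0.1148]
eef_rot: [0.9, 0.437, 0.0, 0.0]
contact_force: [-0.3, -0.4, 5.5]
opening: 0.36
finger_force: 50.0
```

```bash
python3 k.py
```

```text
t 19.12 [0.4807 0.1096 0.1148] F [-0.3 -0.4  5.5] M [-0.018  0.181  0.26 ]
yaw -0.667 q7 -0.386 open 0.36 Ftool [-0.5  0.  -5.5]
```

Request:
{"api": "carry_out", "payload": {"plan": [{"rot": [0,0,0.03],"xyz": [0,0,0],"grip": 255}]}}

```text
clock: 19.2
tool_pos: [0.4807, 0.1096, 0.1148]
eef_rot: [0.906, 0.423, 0.0, 0.0]
contact_force: [-0.0, -0.0, 5.4]
opening: 0.361
finger_force: 50.0
```

```bash
python3 k.py
```

```text
t 19.2 [0.4807 0.1096 0.1148] F [-0.  -0.   5.4] M [-0.116  0.161  0.284]
yaw -0.697 q7 -0.405 open 0.361 Ftool [-0.  -0.  -5.4]
```

Request:
{"api": "carry_out", "payload": {"plan": [{"rot": [0,0,0.03],"xyz": [0,0,0],"grip": 255}]}}

```text
clock: 19.28
tool_pos: [0.4807, 0.1096, 0.1148]
eef_rot: [0.912, 0.41, 0.0, 0.0]
contact_force: [0.2, 0.5, 5.4]
opening: 0.356
finger_force: 50.0
```

```bash
python3 k.py
```

```text
t 19.28 [0.4807 0.1096 0.1148] F [0.2 0.5 5.4] M [-0.029  0.185  0.344]
yaw -0.726 q7 -0.424 open 0.356 Ftool [ 0.5 -0.1 -5.4]
```

Request:
{"api": "carry_out", "payload": {"plan": [{"rot": [0,0,0.03],"xyz": [0,0,0],"grip": 255}]}}

```text
clock: 19.37
tool_pos: [0.4807, 0.1096, 0.1148]
eef_rot: [0.918, 0.396, 0.0, 0.0]
contact_force: [-0.8, 0.0, 5.9]
opening: 0.365
finger_force: 50.0
```

```bash
python3 k.py
```

```text
t 19.37 [0.4807 0.1096 0.1148] F [-0.8  0.   5.9] M [-0.055  0.237  0.311]
yaw -0.756 q7 -0.443 open 0.365 Ftool [-0.6 -0.6 -5.9]
```

Request:
{"api": "carry_out", "payload": {"plan": [{"rot": [0,0,0],"xyz": [0,0,0],"grip": 0},{"rot": [0,0,0],"xyz": [0,0,0],"grip": 0},{"rot": [0,0,0],"xyz": [0,0,0],"grip": 0},{"rot": [0,0,0],"xyz": [0,0,0],"grip": 0},{"rot": [0,0,0],"xyz": [0,0,-0.03],"grip": 0},{"rot": [0,0,0],"xyz": [0,0,-0.06],"grip": 0},{"rot": [0,0,0],"xyz": [0,0,-0.08],"grip": 0},{"rot": [0,0,0],"xyz": [0,0,-0.08],"grip": 0}]}}

```text
clock: 20.03
tool_pos: [0.4827, 0.1094, 0.1977]
eef_rot: [0.918, 0.397, 0.003, 0.001]
contact_force: [0.3, 0.0, 0.7]
opening: 0.941
finger_force: 0.0
```

```bash
python3 - <<'E'
from h import *
now();print(r.get_state()['opening']);print(r.finish_job())
E
```

```text
t 20.03 [0.4827 0.1094 0.1977] F [0.3 0.  0.7] M [-0.081  0.121  0.045]
0.9408710774243254
the job is handed in; nothing more can be done
None
```

I handed the job in at 20 s, no verdict returned: the block is home against the end plate, the clamp is tightened until torque levelled at about 0.32 N m (clutch slip, estimated at no more than 0.4 rad against the 0.63 limit but not measured directly), the gripper is clear, and I did not touch the other tools.

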